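# Dead-man check of a paddle-switch polisher

### The arm

A 7-joint arm with a two-finger parallel gripper is mounted at the origin on a cart in front of the work surface, level with it; the furniture and walls round the work are solid. World frame = base frame: x ahead of the robot, y to its left, z up, the work surface at z = 0. Lengths are in m, angles in degrees, forces in N, time in s.
With the tool pointing down it reaches from about 0.425 to 0.875 m from the base axis. Payload 4.7 kg.
Tool frame: the origin (TCP) lies midway between the tips of the shut fingers; the grasp point (between the pads) lies 19 mm behind it; z points along the fingers, y is the direction in which the jaws open and shut (so a half turn about z gives the same grasp; the last joint's range is limited). The gripper opens to 87 mm and grips with 3 to 60 N. Pads are 19 mm wide; open, the fingers measure 117 mm over their backs; the gripper's body (75 mm by 190 mm) begins 51 mm behind the grasp point.
Start: joints at [69.964, 18.392, -4.016, 83.108, 1.295, 78.541, -3.26], TCP at [0.231, -0.607, 0.193] pointing down, gripper open.
Joint ranges: [-163.93, 163.93], [-17.29, 119.83], [-79.2, 71.16], [3.27, 140.29], [-89.18, 269.18], [5.43, 117.66], [-154.24, 154.24]. Speed limits (degrees/s): [147.25, 147.25, 180, 180, 180, 180, 180].

### API

Orientations are given as [roll, pitch, yaw] about the fixed x, y, z axes, in that order (R = Rz(yaw) Ry(pitch) Rx(roll)).
In Python, from cell import env gives the robot as it stands.
- The arm moves only by the tool apply_moves, never from a script. Its argument "targets" is a list of rows, each a list of 2 entries, a list of its own where there are three numbers: the shift along the world's x, y, z in mm, then the turn, a rotation vector about the world's x, y, z in rad. A call has 1 to 8 rows; each row is the pose to reach, as a shift and turn from the pose commanded when the call began; what a row does not reach only later rows make up. A row lasts 1/10 s, in which the tool goes at most 50 mm and 8.59 degrees, less where a joint would pass 70% of its speed; a pose out of reach is approached as far as the arm can. A call with a gripper value outside its range is refused whole. "hand" is the finger opening in mm, from 0 to 87, set as the call begins (left out, the last holds). The fingers move at their own pace and stop on an object; "squeeze" is the grip in N (left out, the last holds). Time passes only in rows, so rows that repeat a pose let the fingers close. It gives the time, the measured TCP pose, the force and the opening at its end, in the units of the state.
- env.get_obs(): the state, without advancing time (a new reading comes with each control period).
- env.read_camera(name): name is "side" or "top"; returns a dict with "image" (400x640x3 uint8, red, green, blue), "camera_matrix" (3x3 intrinsics, pixels), "camera_from_world" (4x4, takes a point from world to camera coordinates). Camera axes: x right, y down, z forward; pixel columns grow to the right and rows downward; lengths in m; the calibration is good to about 2 mm. A picture is of the moment at which its call begins. There is no depth.
- env.sign_off(): hands the job in, once; it reports no verdict.
Trained networks look in a picture, given as the dict that the camera call returned (one of the last four; its "shot" number tells which), for a name from the list of things; names that differ only in an ending like _2 or _b are one class to them, and where a whole thing is asked for, a point or a joint stands for the part that bears it (a point fixed in the world has none). Each returns a list of dicts, best first, with "conf" (0 to 1); they miss things now and then, are a little off and sometimes report something else, mostly with a low value. They report only what shows in the picture. A call takes as long as a camera call.
- env.regions_of(picture, target): "region" (400x640 bool, what is visible of it) and "rect" ([left, top, right, bottom] in pixels, round what is visible of it).
The state is a dict: "time_s": time; "qpos": joint angles; "joint_velocities": joint speeds; "effort": joint torques, N m; "tool_pos": TCP position; "tool_rot": TCP orientation; "force": force on the tool from outside, world axes, zero at the start; "wrist_torque": the same for the moment, N m; "grip_width": finger opening in m.
Only numpy, scipy, OpenCV 4.12 (cv2) and the standard library are available. Lean on these libraries where they do the work, as an engineer would, in place of code of your own. Each camera call takes 0.05 s, during which the arm holds its last target. There are 200 camera calls.

### The job

The cordless polisher lies in its angled rest with its battery off: check its dead-man switch before it goes back to work. Flip the spring-loaded lock-off lever in the paddle forward, towards the gear head, and squeeze the paddle fully home against the body, one finger on the paddle and the other on the rubber panel opposite; keep it in for about two seconds. Then let go so that paddle and lever spring back, and leave the polisher lying in its rest and the things around it where they are.

Things in the scene. Friction and masses are not known exactly. Their poses are not given: they have to be found in the camera images.
- polisher: grey cordless angle polisher, 285 mm long, 0.7 kg, loose in its rest. Origin: barrel centre, 90 mm up. x: forward along the barrel to the aluminium gear head and felt disc; -y: paddle side; z: barrel's top. It lies rolled 0.6 rad about x: the -y side looks obliquely up, z leans to the +y side. Barrel 38 (y) x 46 mm (z), x -100 to +78; foot behind to -141, head to +145; disc 75 mm across at x 120, y -50
- tool_rest: fixed steel rest, base plate 200 x 84 x 4 mm on the bench, origin under the seat point. Its two saddles touch only the barrel's underside and +y side, at polisher x -92 to -76 and +60 to +76 mm. Between the saddles the barrel is free all round, its underside at least 50 mm above the plate.
- grip_sleeve: black ribbed rubber panel on the back (+y side) of the polisher's barrel, opposite the paddle; fixed to it and same frame as polisher. Its face lies at y = +21 mm, x -66 to +46, z -19 to +19. One finger bears here when the paddle is squeezed.
- paddle (a joint): black paddle 118 long, 30 wide (z -15 to +15), 6 mm thick on the barrel's -y side; hinge at polisher x +50, y -24, free end at x -68. Rad: 0 sprung out, 0.10 fully home (parallel to barrel, outer face y -27). Out, the outer face is at y -36 at x -40. Spring at x -30: 2.5 N to start, 8 N home. With the lock-off lever standing it moves less than 0.02.
- paddle_grip (a point): middle of the paddle's free half on its outer face, 24 mm behind the lever's hinge; moves with the paddle (at polisher x -40, y -36, z 0 when out). Axes of the paddle: x forward to the gear head, -y outward.
- lock_lever (a joint): grey lock-off tab 4 mm thick, 19 wide, standing 17 mm out of the paddle's outer face, hinged in that face at polisher x -16, z 0. Rad: 0 standing (paddle locked), 1.0 folded fully forward to the gear head; beyond 0.5 the paddle is free. A light spring (0.7 to 2 N at the tip) stands it up when let go. With the paddle home its toe is trapped and it stays forward.
- lever_tip (a point): outer end of the lock-off lever's tab, 17 mm from its hinge (at polisher x -14, y -51, z 0 when standing). The lever must be kept forward while the paddle starts to move, e.g. by the edge of the finger that presses the paddle just behind it; pressing on the folded lever presses the paddle too.
- rest_seat (a point): point of the fixed steel rest (base plate 200 x 84 mm, 4 mm thick) where the polisher's origin lies when it is properly in the saddles, 90 mm above the bench; x along the rest, z vertical.
- battery: black battery pack 74 x 58 x 52 mm standing on the bench beside the rest, bystander; origin at the centre of its underside.
- paste_jar: small dark blue jar with white cap, 40 mm across, 54 mm tall, bystander beside the rest; origin at the centre of its underside.
- small_pliers: flat-nose pliers with blue-green handles, 170 mm long, lying on the bench beside the rest, bystander; origin under its middle.
- wax_ring: green wax ring 30 mm across, 10 mm tall, lying on the bench beside the rest, bystander; origin at the centre of its underside.
- magnifier: fixed bench magnifier standing to the right of the rest: grey round foot 88 mm across (origin at the centre of its underside), post 310 mm tall, arm, and a clear level lens in a black ring 102 mm across, 300 mm above the bench, that reaches over the barrel from the paddle side: lens centre at magnifier x -100, y +177 mm. It bars the way straight down to the paddle.

How it is judged:
By the outcome, as a careful person would: the job done as asked, in the order asked, and still so for the second after the job is handed in, with the robot touching nothing.
It also fails if it takes over 35 s, if anything falls off the work surface, if the arm or the gripper's body presses on something with over 40 N, if the wrist force passes 120 N, or if a joint passes its speed limit or range.

## Working session

There is one attempt and no reset: what is moved stays moved. The work goes in short steps, Python scripts to look and compute and a tool call to move; the robot and the scene stay as the last step left them, time stands still between calls to the robot, and variables do not carry over. Pictures are saved under pics/ and viewed, about 8 in all and at most 12, crops included, and the job is handed in when it is done.

Besides the shell and the picture viewer there is one more tool, called after "Call:" as name([rows], argument=value, ...), one row to a line, values as JSON. apply_moves: Moves the arm, as the interface text tells. Its arguments: {"type":"object","properties":{"targets":{"type":"array","items":{"type":"array"}},"hand":{"type":"number"},"squeeze":{"type":"number"}},"required":["targets"]}

```bash
mkdir -p pics; ls; python3 - <<'E'
from cell import env
import cv2,numpy as np,pickle
o=env.get_obs();print({k:np.round(o[k],3) for k in('time_s','tool_pos','tool_rot','force','grip_width')})
d={}
for n in('side','top'):
    p=env.read_camera(n);cv2.imwrite(f'pics/{n}0.png',p['image'][:,:,::-1])
    print(n,p['camera_matrix'].round(1).tolist(),p['camera_from_world'].round(4).tolist())
    d[n]={k:p[k] for k in('image','camera_matrix','camera_from_world')}
    for t in('polisher','tool_rest','grip_sleeve','paddle','lock_lever','battery','paste_jar','small_pliers','wax_ring','magnifier'):
        r=env.regions_of(p,t)
        for q in r[:2]:
            ys,xs=np.nonzero(q['region']);print(t,round(q['conf'],2),q['rect'],xs.mean().round(1),ys.mean().round(1),len(xs))
        if r:d[n,t]=r[0]['region']
pickle.dump(d,open('d0.pkl','wb'))
E
```

```text
pics
{'time_s': np.float64(0.0), 'tool_pos': array([ 0.231, -0.607,  0.192]), 'tool_rot': array([-1.79892e+02,  5.00000e-03,  2.08480e+01]), 'force': array([-0.371, -0.682, -0.535]), 'grip_width': np.float64(0.087)}
side [[454.5, 0.0, 314.7], [0.0, 454.5, 204.4], [0.0, 0.0, 1.0]] [[-0.9044, -0.4267, 0.0088, 0.5266], [-0.2742, 0.5651, -0.7781, 0.2443], [0.327, -0.7061, -0.6281, 0.9542], [0.0, 0.0, 0.0, 1.0]]
polisher 0.78 [272.1, 183.8, 379.0, 276.9] 321.7 229.8 2856
tool_rest 0.71 [284.6, 224.8, 364.9, 291.6] 323.6 262.1 2003
grip_sleeve 0.5 [303.0, 233.0, 335.7, 253.3] 318.9 242.0 83
paddle 0.57 [310.9, 213.6, 358.0, 233.5] 333.3 224.2 235
lock_lever 0.38 [330.9, 215.1, 337.4, 228.1] 335.2 221.1 35
battery 0.72 [261.1, 279.3, 302.7, 323.9] 281.6 301.0 1201
paste_jar 0.84 [304.6, 188.7, 316.2, 207.4] 311.9 198.1 280
small_pliers 0.97 [376.3, 224.3, 407.2, 267.5] 392.9 243.6 329
small_pliers 0.59 [344.4, 233.0, 345.4, 235.5] 345.8 235.2 17
wax_ring 0.49 [345.8, 236.7, 345.8, 234.6] 345.7 235.3 3
magnifier 0.82 [328.7, 101.0, 382.2, 217.8] 357.8 160.6 2420
magnifier 0.59 [302.7, 232.9, 331.6, 252.2] 319.0 242.2 88
top [[388.5, 0.0, 321.4], [0.0, 388.5, 207.4], [0.0, 0.0, 1.0]] [[0.2435, -0.9699, -0.0012, -0.1055], [-0.7757, -0.194, -0.6005, 0.5049], [0.5822, 0.1472, -0.7996, 0.6183], [0.0, 0.0, 0.0, 1.0]]
polisher 0.93 [255.9, 167.0, 362.9, 274.1] 301.0 225.0 2872
polisher 0.25 [283.3, 151.7, 457.4, 284.4] 362.2 197.4 4520
tool_rest 0.89 [280.2, 199.7, 343.5, 281.0] 310.3 246.3 1470
paddle 0.78 [294.8, 198.4, 327.8, 241.1] 310.5 220.6 539
paddle 0.26 [345.6, 248.7, 353.2, 260.5] 347.2 253.3 28
battery 0.55 [227.7, 196.5, 262.9, 234.1] 244.4 214.6 863
paste_jar 0.73 [378.0, 201.9, 394.1, 224.2] 387.0 211.4 366
small_pliers 0.56 [306.9, 282.8, 386.0, 315.6] 344.4 302.2 898
wax_ring 0.6 [345.8, 249.5, 356.0, 259.7] 348.7 252.6 62
magnifier 0.95 [281.8, 151.7, 454.7, 281.0] 363.3 197.6 4637
```

```bash
python3 - <<'E'
import cv2,numpy as np
a=cv2.imread('pics/side0.png')[90:330,240:420];b=cv2.imread('pics/top0.png')[140:320,215:465]
a=cv2.resize(a,None,fx=2.2,fy=2.2,interpolation=2);b=cv2.resize(b,None,fx=1.6,fy=1.6,interpolation=2)
c=np.zeros((600,800,3),np.uint8);c[:a.shape[0],:a.shape[1]]=a;c[:b.shape[0],400:400+b.shape[1]]=b
cv2.imwrite('pics/c0.png',c[:540])
E
```

```text
(no output)
```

View pics/c0.png

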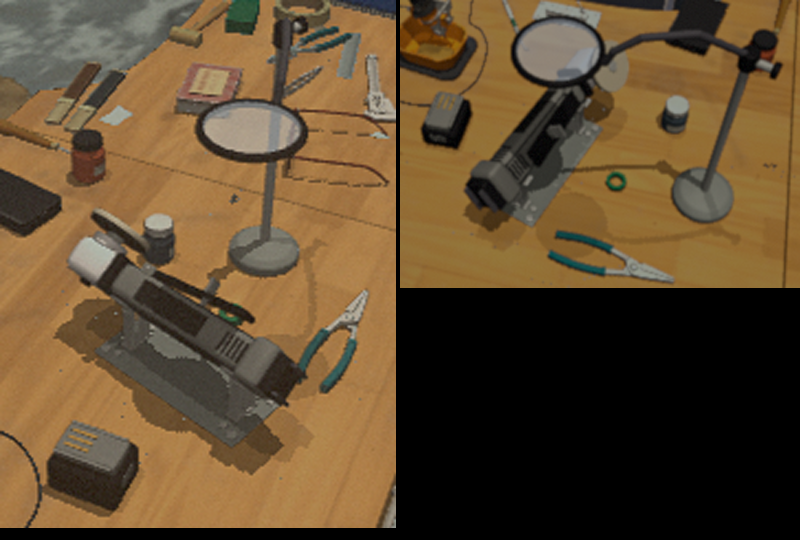

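```bash
cat > h.py <<'E'
import numpy as np,cv2
from scipy.spatial.transform import Rotation as R
def proj(c,P):
    P=np.atleast_2d(P);T=c['camera_from_world'];q=(P@T[:3,:3].T+T[:3,3])@c['camera_matrix'].T
    return q[:,:2]/q[:,2:]
def ray(c,uv,z):
    T=c['camera_from_world'];C=-T[:3,:3].T@T[:3,3];d=T[:3,:3].T@np.linalg.inv(c['camera_matrix'])@[*uv,1]
    return C+d*(z-C[2])/d[2]
def box(a,b,c,d,e,f): return np.array([[x,y,z] for x in(a,b) for y in(c,d) for z in(e,f)])/1e3
t=np.linspace(0,2*np.pi,24,endpoint=False)
disc=np.array([[120+37.5*np.cos(k),y,37.5*np.sin(k)] for k in t for y in(-53,-46)])/1e3
pad=np.array([[x,y,z] for x,y in((50,-21),(50,-27),(-68,-33),(-68,-39)) for z in(-15,15)])/1e3
parts=[box(-100,78,-18,18,-21,21),box(-141,-100,-19,19,-23,23),box(78,145,-20,20,-20,20),disc,pad]
def pose(p):  # x,y,yaw
    return R.from_euler('xyz',[-.6,0,p[2]]),np.array([p[0],p[1],.09])
def w(p,P):
    r,t=pose(p);return r.apply(np.atleast_2d(P))+t
def sil(c,p,S=4,which=parts):
    m=np.zeros((400*S,640*S),np.uint8)
    for q in which:
        uv=((proj(c,w(p,q))+.5)*S).astype(np.int32);cv2.fillConvexPoly(m,cv2.convexHull(uv),1)
    return cv2.resize(m.astype(np.float32),(640,400),interpolation=cv2.INTER_AREA)
E
cat > fit.py <<'E'
from h import *;import pickle
from scipy.optimize import minimize
d=pickle.load(open('d0.pkl','rb'))
M={}
for n in('side','top'):
    m=d[n,'polisher']|d[n,'paddle']
    if (n,'grip_sleeve') in d:m=m|d[n,'grip_sleeve']
    ok=np.ones((400,640),bool)
    if n=='top': ok=~cv2.dilate(d[n,'magnifier'].astype(np.uint8),np.ones((5,5))).astype(bool)
    ok&=~cv2.dilate(d[n,'tool_rest'].astype(np.uint8),np.ones((1,1))).astype(bool)
    M[n]=m,ok
def cost(p,ns=('side','top')):
    return sum(np.abs(sil(d[n],p)-M[n][0])[M[n][1]].sum() for n in ns)
c0=ray(d['side'],(322,230),.09)[:2];print(c0,ray(d['top'],(301,225),.09)[:2])
h=ray(d['side'],(285,202),.09)[:2]-ray(d['side'],(365,265),.09)[:2];y0=np.arctan2(h[1],h[0]);print(np.degrees(y0))
for ns in(('side','top'),('side',),('top',)):
    s=np.array([[0,0,0],[.01,0,0],[0,.01,0],[0,0,.1]])+[*c0,y0]
    r=minimize(cost,[*c0,y0],args=(ns,),method='Nelder-Mead',options=dict(initial_simplex=s,xatol=1e-4,fatol=.1))
    print(ns,r.x.round(4),np.degrees(r.x[2]).round(2),r.fun)
    if len(ns)==2:P=r.x
np.save('P.npy',P)
for n in('side','top'): 
    for nm,q in(('lever',[-.014,-.051,0]),('leverbase',[-.016,-.034,0])): print(n,nm,proj(d[n],w(P,q)).round(1))
for n,uv in(('side',(240+250/2.2,90+130/2.2)),('top',(215+158/1.6,140+50/1.6))): print('lens',ray(d[n],uv,.3))
for n,uv in(('side',(240+264/2.2,90+250/2.2)),('top',(215+303/1.6,140+194/1.6))): print('foot',ray(d[n],uv,.01))
for n,t,z in(('side','battery',.026),('top','battery',.026),('top','paste_jar',.027),('side','paste_jar',.027),('top','wax_ring',.005),('top','small_pliers',.01)):
    ys,xs=np.nonzero(d[n,t]);print(n,t,ray(d[n],(xs.mean(),ys.mean()),z).round(3))
o=[]
for n in('side','top'):
    x0,y0=(250,160) if n=='side' else (235,140)
    im=cv2.resize(d[n]['image'][y0:y0+140,x0:x0+140,::-1],None,fx=2.85*2/2,fy=2.85*2/2,interpolation=2).copy();k=2.85
    for q in parts:
        uv=((proj(d[n],w(P,q))-[x0,y0]+.5)*k).astype(np.int32);cv2.polylines(im,[cv2.convexHull(uv)],True,(0,255,255))
    for q in([-.014,-.051,0],[-.016,-.034,0],[-.04,-.036,0]):
        uv=((proj(d[n],w(P,q))[0]-[x0,y0]+.5)*k).astype(int);cv2.circle(im,tuple(map(int,uv)),3,(0,0,255),-1)
    o.append(im)
cv2.imwrite('pics/fit0.png',np.hstack(o))
E
python3 fit.py
```

```text
[0.53854684 0.05588236] [0.51452466 0.06651921]
-24.36529725446217
('side', 'top') [ 0.5383  0.0668 -0.2989] -17.12 671.5
('side',) [ 0.5397  0.0672 -0.2943] -16.86 492.125
('top',) [ 0.5361  0.0663 -0.2994] -17.15 159.375
side lever [[337.4 217.2]]
side leverbase [[333.9 223.8]]
top lever [[316.4 221.5]]
top leverbase [[310.4 221.9]]
lens [0.48879912 0.02182846 0.3       ]
lens [0.49185024 0.02782772 0.3       ]
foot [ 0.52514306 -0.16755313  0.01      ]
foot [ 0.52698607 -0.17290967  0.01      ]
side battery [0.551 0.23  0.026]
top battery [0.552 0.224 0.026]
top paste_jar [ 0.645 -0.113  0.027]
side paste_jar [ 0.644 -0.113  0.027]
top wax_ring [ 0.521 -0.044  0.005]
top small_pliers [ 0.396 -0.06   0.01 ]
```

View pics/fit0.png

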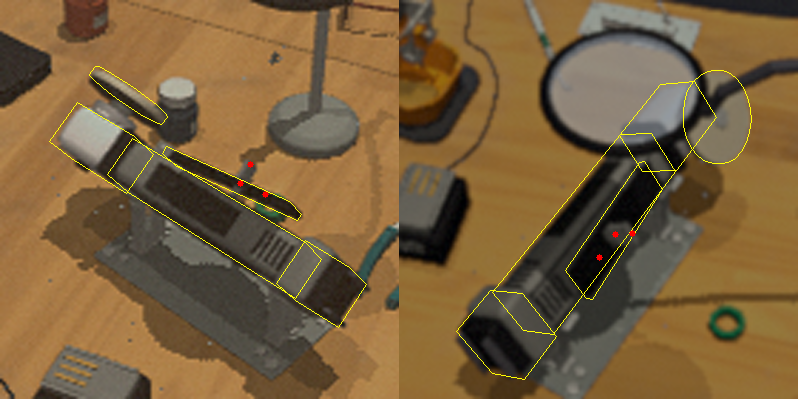

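```bash
cat > fit2.py <<'E'
from h import *;import pickle
from scipy.optimize import minimize
d=pickle.load(open('d0.pkl','rb'));P=np.load('P.npy')
def cost(p,ns):
    s=0
    for n in ns:
        m=d[n,'paddle'];s+=np.abs(sil(d[n],p,which=[pad])-m).sum()
    return s
for ns in(('top',),('side','top')):
    r=minimize(cost,P,args=(ns,),method='Nelder-Mead',options=dict(initial_simplex=P+np.array([[0,0,0],[.006,0,0],[0,.006,0],[0,0,.05]]),xatol=1e-4,fatol=.1));print(ns,r.x.round(4),r.fun,cost(P,ns))
E
python3 fit2.py
cat > plan.py <<'E'
from h import *
P=np.load('P.npy')
def tgt(x,yc,z):  # TCP at polisher coords mm
    r,t=pose(P);Rp=r.as_matrix();return w(P,[x/1e3,yc/1e3,z/1e3])[0],R.from_matrix(np.column_stack([Rp[:,0],-Rp[:,1],-Rp[:,2]]))
def go(o,x,yc,z):
    p,q=tgt(x,yc,z);c=R.from_euler('xyz',o['tool_rot'],degrees=True)
    return ((p-o['tool_pos'])*1e3).round(1),(q*c.inv()).as_rotvec().round(4),p.round(3)
def inp(o):
    r,t=pose(P);c=R.from_euler('xyz',o['tool_rot'],degrees=True)
    return (r.inv().apply(o['tool_pos']-t)*1e3).round(1),np.degrees((r.inv()*c*R.from_euler('x',180,degrees=True)).as_rotvec()).round(2)
E
python3 - <<'E'
from plan import *
from cell import env
o=env.get_obs();print(o['time_s'])
for q in((-45,-5.5,-19),(-45,-5.5,200),(-30,-5.5,-19)):print(q,go(o,*q))
r,t=pose(P);L=np.array([.4905,.025,.3])
ring=L+.053*np.array([[np.cos(a),np.sin(a),0] for a in np.linspace(0,6.28,24)])
print((r.inv().apply(ring-t)*1e3).round(0)[::2])
E
```

```text
('top',) [ 0.5382  0.0653 -0.321 ] 87.3125 107.4375
('side', 'top') [ 0.5388  0.0652 -0.3168] 166.875 195.375
1.1
(-45, -5.5, -19) (array([ 259.5,  673. , -116. ]), array([-0.6104, -0.0199, -0.6424]), array([0.491, 0.065, 0.077]))
(-45, -5.5, 200) (array([295.9, 791.1,  64.8]), array([-0.6104, -0.0199, -0.6424]), array([0.527, 0.184, 0.258]))
(-30, -5.5, -19) (array([ 273.8,  668.5, -116. ]), array([-0.6104, -0.0199, -0.6424]), array([0.505, 0.061, 0.077]))
[[  17. -150.  152.]
 [   2. -130.  165.]
 [ -24. -120.  172.]
 [ -52. -122.  171.]
 [ -75. -136.  161.]
 [ -86. -158.  146.]
 [ -81. -182.  130.]
 [ -63. -199.  118.]
 [ -36. -207.  113.]
 [  -8. -202.  117.]
 [  13. -185.  128.]
 [  20. -162.  143.]]
```

Call:
apply_moves([
  [[0,0,45],[0,0,0]],
  [[10,10,90],[0,0,0]],
  [[20,25,130],[0,0,-0.05]],
  [[30,45,170],[0,0,-0.1]],
  [[45,70,205],[0,0,-0.15]],
  [[60,100,235],[0,0,-0.2]],
  [[75,135,260],[0,0,-0.25]],
  [[90,175,280],[0,0,-0.3]],
], hand=87, squeeze=25)

```text
time_s: 1.9
tool_pos: [0.3216, -0.4317, 0.4749]
tool_rot: [179.9, -0.0, 3.5]
force: [0.8, -0.3, -0.2]
grip_width: 0.087
```

Call:
apply_moves([
  [[15,45,0],[0,0,-0.04]],
  [[30,90,0],[0,0,-0.08]],
  [[45,135,0],[0,0,-0.12]],
  [[60,180,0],[0,0,-0.16]],
  [[75,225,0],[0,0,-0.2]],
  [[90,270,0],[0,0,-0.24]],
  [[105,315,0],[0,0,-0.28]],
  [[120,360,0],[0,0,-0.32]],
])

```text
time_s: 2.7
tool_pos: [0.4414, -0.0704, 0.4738]
tool_rot: [180.0, -0.1, -14.8]
force: [0.1, -0.2, 0.0]
grip_width: 0.0867
```

Call:
apply_moves([
  [[15,45,0],[0,0,0]],
  [[30,90,0],[0,0,0]],
  [[45,135,0],[0,0,0]],
  [[60,180,0],[0,0,0]],
  [[70,225,0],[0,0,0]],
  [[80,265,0],[0,0,0]],
  [[85,300,0],[0,0,0]],
  [[85,300,0],[0,0,0]],
])

```text
time_s: 3.5
tool_pos: [0.5247, 0.2334, 0.472]
tool_rot: [-179.9, 0.2, -14.1]
force: [-1.5, 0.5, 0.1]
grip_width: 0.0867
```

```bash
python3 - <<'E'
from plan import *
np.save('P.npy',[.5385,.066,-.308]);import plan;plan.P=np.load('P.npy')
from cell import env
o=env.get_obs();print(o['time_s'],o['tool_pos'],o['tool_rot'],np.round(o['qpos'],1),o['force'])
for q in((-45,-5.5,200),(-45,-5.5,100),(-45,-5.5,-19)):print(q,go(o,*q))
E
```

```text
3.5 [0.52474031 0.23342821 0.47204933] [-179.868897      0.22392419  -14.10438499] [   9.7   15.9  -50.3   59.5   12.7  109.7 -139.3] [-1.51664969  0.45693835  0.09453551]
(-45, -5.5, 200) (array([   3.7,  -50.5, -213.9]), array([-0.5804,  0.1611, -0.0588]), array([0.528, 0.183, 0.258]))
(-45, -5.5, 100) (array([ -13.4, -104.3, -296.4]), array([-0.5804,  0.1611, -0.0588]), array([0.511, 0.129, 0.176]))
(-45, -5.5, -19) (array([ -33.8, -168.3, -394.6]), array([-0.5804,  0.1611, -0.0588]), array([0.491, 0.065, 0.077]))
```

Call:
apply_moves([
  [[0,0,-30],[-0.1,0.03,-0.01]],
  [[0,0,-60],[-0.2,0.06,-0.02]],
  [[0,0,-90],[-0.3,0.085,-0.03]],
  [[0,-10,-120],[-0.4,0.11,-0.04]],
  [[0,-20,-150],[-0.5,0.14,-0.05]],
  [[2,-35,-180],[-0.58,0.161,-0.059]],
  [[4,-50,-214],[-0.58,0.161,-0.059]],
  [[4,-50,-214],[-0.58,0.161,-0.059]],
])

```text
time_s: 4.3
tool_pos: [0.5294, 0.1738, 0.2549]
tool_rot: [145.0, -0.2, -18.2]
force: [0.4, -0.3, -0.2]
grip_width: 0.0868
```

```bash
python3 - <<'E'
from plan import *
from cell import env
o=env.get_obs();print(o['time_s'],inp(o),np.round(o['qpos'],1),o['force'])
for q in((-45,-5.5,200),(-45,-5.5,100),(-45,-5.5,-19)):print(q,go(o,*q))
E
```

```text
4.3 (array([-41.3, -10.6, 192.5]), array([-0.59,  0.1 , -0.55])) [ -13.1   30.3  -33.5   72.1   32.8  113.2 -151. ] [ 0.39956384 -0.3199615  -0.21030142]
(-45, -5.5, 200) (array([-0.9,  9.2,  3.3]), array([0.011 , 0.0006, 0.0089]), array([0.528, 0.183, 0.258]))
(-45, -5.5, 100) (array([-18. , -44.6, -79.3]), array([0.011 , 0.0006, 0.0089]), array([0.511, 0.129, 0.176]))
(-45, -5.5, -19) (array([ -38.4, -108.7, -177.5]), array([0.011 , 0.0006, 0.0089]), array([0.491, 0.065, 0.077]))
```

Call:
apply_moves([
  [[10,30,15],[0,0,0]],
  [[20,63,30],[-0.0239,-0.0753,-0.1155]],
  [[20,63,30],[-0.0479,-0.1506,-0.231]],
  [[20,63,30],[-0.0718,-0.226,-0.3465]],
  [[20,63,30],[-0.0958,-0.3013,-0.462]],
  [[20,63,30],[-0.1197,-0.3766,-0.5775]],
  [[20,63,30],[-0.1436,-0.4519,-0.693]],
  [[20,63,30],[-0.1676,-0.5272,-0.8085]],
])

```text
time_s: 5.1
tool_pos: [0.5503, 0.2386, 0.2863]
tool_rot: [148.1, -16.8, -45.7]
force: [1.7, -1.1, -2.9]
grip_width: 0.087
```

```bash
cat >> plan.py <<'E'
def tgt2(x,yc,z):
    p,q=tgt(x,yc,z);return p,q*R.from_euler('z',180,degrees=True)
def go2(o,x,yc,z):
    p,q=tgt2(x,yc,z);c=R.from_euler('xyz',o['tool_rot'],degrees=True)
    return ((p-o['tool_pos'])*1e3).round(1),(q*c.inv()).as_rotvec().round(4)
def inp2(o):
    r,t=pose(P);c=R.from_euler('xyz',o['tool_rot'],degrees=True);_,q=tgt2(0,0,0)
    return (r.inv().apply(o['tool_pos']-t)*1e3).round(1),np.degrees((c*q.inv()).as_rotvec()).round(2)
def st():
    from cell import env
    o=env.get_obs();print(round(o['time_s'],2),*inp2(o),np.round(o['qpos'],1),np.round(o['force'],1),round(o['grip_width']*1e3,1));return o
E
python3 - <<'E'
from plan import *
o=st()
for q in((-45,-5.5,200),(-45,-5.5,-19)):print(q,go2(o,*q))
E
```

```text
5.1 [-41.1  27.9 256.9] [ 27.71  80.65 120.56] [ -65.8   44.    56.5   59.5   -6.5  114.  -153.6] [ 1.7 -1.1 -2.9] 87.0
(-45, -5.5, 200) (array([-21.8, -55.7, -28.1]), array([-0.4836, -1.4076, -2.1041]))
(-45, -5.5, -19) (array([ -59.3, -173.5, -208.9]), array([-0.4836, -1.4076, -2.1041]))
```

Call:
apply_moves([
  [[0,0,0],[0.0246,0.0775,0.1188]],
  [[0,0,0],[0.0492,0.1549,0.2376]],
  [[0,0,0],[0.0739,0.2324,0.3564]],
  [[0,0,0],[0.0985,0.3099,0.4752]],
  [[0,0,0],[0.1231,0.3874,0.594]],
  [[0,0,0],[0.1477,0.4648,0.7128]],
  [[0,0,0],[0.1724,0.5423,0.8316]],
  [[0,0,0],[0.197,0.6198,0.9504]],
])

```text
time_s: 5.9
tool_pos: [0.5504, 0.2383, 0.2858]
tool_rot: [148.2, 19.1, 11.2]
force: [0.3, -0.8, -0.3]
grip_width: 0.087
```

```bash
python3 - <<'E'
from plan import *
o=st()
print(inp(o))
E
```

```text
5.9 [-40.9  27.9 256.4] [ -25.78  -80.88 -118.62] [-61.   38.3  40.4  60.9   4.5 112.5 -94.5] [ 0.3 -0.8 -0.3] 87.0
(array([-40.9,  27.9, 256.4]), array([-2.350e+00,  3.000e-02,  3.414e+01]))
```

Call:
apply_moves([
  [[0,0,0],[0.0246,0.0775,0.1188]],
  [[0,0,0],[0.0492,0.1549,0.2376]],
  [[0,0,0],[0.0739,0.2324,0.3564]],
  [[0,0,0],[0.0985,0.3099,0.4752]],
  [[0,0,0],[0.1231,0.3874,0.594]],
  [[0,0,0],[0.1477,0.4648,0.7128]],
  [[0,0,0],[0.1724,0.5423,0.8316]],
  [[0,0,0],[0.197,0.6198,0.9504]],
])

```text
time_s: 6.7
tool_pos: [0.5504, 0.2381, 0.2862]
tool_rot: [-175.6, 34.4, 84.6]
force: [-0.2, 0.1, 0.1]
grip_width: 0.0866
```

Call:
apply_moves([
  [[0,0,0],[0.0246,0.0775,0.1188]],
  [[0,0,0],[0.0492,0.1549,0.2376]],
  [[0,0,0],[0.0739,0.2324,0.3564]],
  [[0,0,0],[0.0985,0.3099,0.4752]],
  [[0,0,0],[0.1231,0.3874,0.594]],
  [[0,0,0],[0.1477,0.4648,0.7128]],
  [[0,0,0],[0.1724,0.5423,0.8316]],
  [[0,0,0],[0.197,0.6198,0.9504]],
])

```text
time_s: 7.5
tool_pos: [0.5505, 0.2379, 0.2865]
tool_rot: [-148.9, 8.6, 151.2]
force: [0.1, 0.0, -0.6]
grip_width: 0.0871
```

```bash
python3 - <<'E'
from plan import *
o=st()
for q in((-45,-5.5,200),(-45,-5.5,100),(-45,-5.5,-19)):print(q,go2(o,*q))
E
```

```text
7.5 [-40.7  27.2 256.7] [ -0.34  -9.22 -10.85] [-46.4  30.6  13.5  63.4  14.9 110.6  27.9] [ 0.1  0.  -0.6] 87.1
(-45, -5.5, 200) (array([-22. , -54.9, -28.3]), array([0.0059, 0.1609, 0.1893]))
(-45, -5.5, 100) (array([ -39.1, -108.7, -110.8]), array([0.0059, 0.1609, 0.1893]))
(-45, -5.5, -19) (array([ -59.5, -172.8, -209. ]), array([0.0059, 0.1609, 0.1893]))
```

Call:
apply_moves([
  [[-11,-28,-14],[0.003,0.08,0.095]],
  [[-22,-55,-28],[0.006,0.161,0.189]],
  [[-28,-73,-55],[0.006,0.161,0.189]],
  [[-34,-91,-83],[0.006,0.161,0.189]],
  [[-39,-109,-111],[0.006,0.161,0.189]],
  [[-39,-109,-111],[0.006,0.161,0.189]],
])

```text
time_s: 8.1
tool_pos: [0.5097, 0.1255, 0.1723]
tool_rot: [-145.2, 0.0, 161.9]
force: [0.2, -0.6, 0.5]
grip_width: 0.0872
```

```bash
cat > look.py <<'E'
from plan import *;import sys
from cell import env
def look(name):
    o=[]
    for n in('side','top'):
        c=env.read_camera(n);x0,y0=(250,150) if n=='side' else (235,140);k=4;s=100 if 0 else 100
        x0,y0=(280,160) if n=='side' else (265,160)
        im=cv2.resize(c['image'][y0:y0+120,x0:x0+100,::-1],None,fx=k,fy=k,interpolation=2).copy()
        for q in([-.014,-.051,0],[-.016,-.034,0],[-.04,-.036,0]):
            uv=((proj(c,w(P,q))[0]-[x0,y0]+.5)*k).astype(int);cv2.circle(im,tuple(map(int,uv)),2,(0,0,255),-1)
        o.append(im)
    cv2.imwrite(f'pics/{name}.png',np.hstack(o))
E
python3 - <<'E'
from look import *
o=st()
for q in((-45,-5.5,100),(-45,-5.5,-19)):print(q,go2(o,*q))
look('l1')
E
```

```text
8.1 [-45.5  -6.9  95. ] [-0.39  0.09 -0.46] [-41.9  24.3  12.1  86.5  17.7  96.2  39.9] [ 0.2 -0.6  0.5] 87.2
(-45, -5.5, 100) (array([1.7, 3.6, 3.3]), array([ 0.0068, -0.0015,  0.0081]))
(-45, -5.5, -19) (array([-18.7, -60.4, -94.9]), array([ 0.0068, -0.0015,  0.0081]))
```

View pics/l1.png

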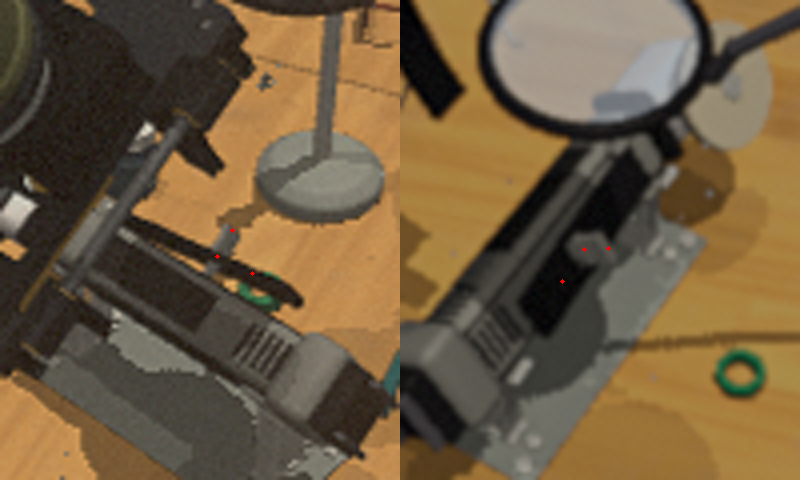

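```bash
python3 - <<'E'
from look import *
lev=box(-18,-14,-51,-36,-9.5,9.5)
o=env.get_obs()
for n in('side','top'):
    c=env.read_camera(n)
    for t,mod in(('lock_lever',lev),('paddle',pad)):
        for q in env.regions_of(c,t)[:1]:
            ys,xs=np.nonzero(q['region']);s=sil(c,P,which=[mod]);yy,xx=np.nonzero(s>.5)
            print(n,t,round(q['conf'],2),np.round(q['rect'],1),xs.mean().round(1),ys.mean().round(1),len(xs),'model',xx.mean().round(1),yy.mean().round(1),len(xx),xx.min(),yy.min(),xx.max(),yy.max())
    print(n,'dpx/dxp 10mm',(proj(c,w(P,[.0,-.04,0]))-proj(c,w(P,[-.01,-.04,0]))).round(1),'dyp',(proj(c,w(P,[.0,-.04,0]))-proj(c,w(P,[0,-.05,0]))).round(1),'tcp',proj(c,o['tool_pos']).round(0))
E
```

```text
side lock_lever 0.52 [329.6 217.5 338.9 231. ] 335.4 221.0 37 model 336.5 219.9 43 333 216 340 224
side paddle 0.8 [310.8 217.  354.3 234.1] 333.2 224.3 263 model 331.2 223.8 254 308 211 355 236
side dpx/dxp 10mm [[-3.3 -2. ]] dyp [[-2.5  3.6]] tcp [[320. 225.]]
top lock_lever 0.48 [306.8 218.2 321.6 223.8] 312.6 221.8 56 model 313.7 222.2 49 309 219 318 226
top paddle 0.78 [293.  194.5 327.1 242.1] 311.0 220.6 605 model 310.5 220.7 620 294 197 327 244
top dpx/dxp 10mm [[ 2.5 -3.2]] dyp [[-3.2 -0.1]] tcp [[269. 196.]]
```

Call:
apply_moves([
  [[-3,-11,-17],[0.007,-0.001,0.008]],
  [[-7,-24,-37],[0.007,-0.001,0.008]],
  [[-11,-36,-57],[0.007,-0.001,0.008]],
  [[-15,-48,-76],[0.007,-0.001,0.008]],
  [[-18,-58,-91],[0.007,-0.001,0.008]],
  [[-18,-58,-91],[0.007,-0.001,0.008]],
])

```text
time_s: 9.1
tool_pos: [0.4918, 0.0685, 0.0805]
tool_rot: [-145.6, -0.0, 162.4]
force: [0.0, -0.3, 1.0]
grip_width: 0.0872
```

```bash
python3 - <<'E'
from look import *
o=st()
for q in((-45,-5.5,-19),(-24,-5.5,-19)):print(q,go2(o,*q))
look('l2')
E
```

```text
9.1 [-45.3  -4.3 -14.4] [-0.03  0.03  0.09] [-39.6  24.1  12.8  98.1  18.8  83.8  39.4] [ 0.  -0.3  1. ] 87.2
(-45, -5.5, -19) (array([-0.8, -3.4, -3.1]), array([ 0.0005, -0.0005, -0.0016]))
(-24, -5.5, -19) (array([19.2, -9.8, -3.1]), array([ 0.0005, -0.0005, -0.0016]))
```

View pics/l2.png

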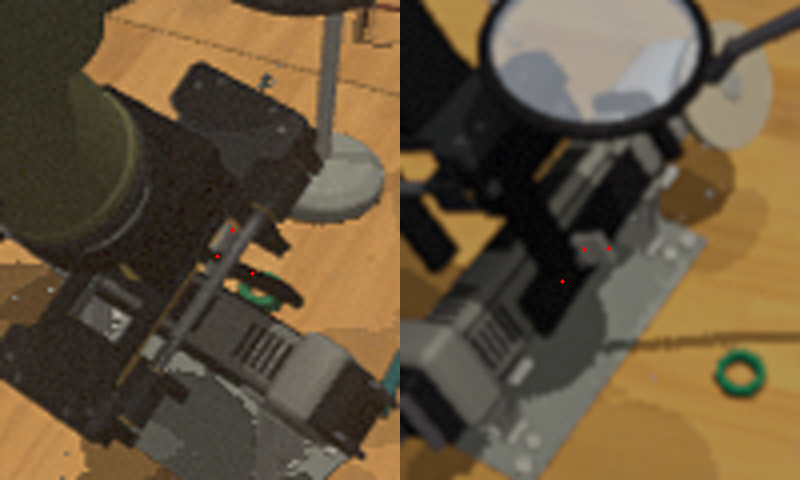

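Call:
apply_moves([
  [[0,-2,-2],[0,0,0]],
  [[0,-2,-2],[0,0,0]],
  [[0,-2,-2],[0,0,0]],
], hand=72)

```text
time_s: 9.5
tool_pos: [0.4937, 0.0688, 0.0801]
tool_rot: [-145.8, 0.2, 162.6]
force: [-0.9, 0.0, 0.6]
grip_width: 0.0743
```

Call:
apply_moves([
  [[4,-1,0],[0,0,0]],
  [[8,-3,0],[0,0,0]],
  [[12,-4,0],[0,0,0]],
  [[16,-5,0],[0,0,0]],
  [[20,-7,0],[0,0,0]],
  [[21,-7,0],[0,0,0]],
])

```text
time_s: 10.1
tool_pos: [0.5147, 0.0606, 0.0796]
tool_rot: [-145.8, 0.1, 162.5]
force: [1.1, 0.4, -0.0]
grip_width: 0.0721
```

```bash
python3 - <<'E'
from look import *
o=st()
for q in((-22,-5.5,-19),):print(q,go2(o,*q))
look('l3')
E
```

```text
10.1 [-21.1  -4.3 -15.6] [ 0.08 -0.16  0.14] [-38.2  25.9  13.4  95.7  19.   83.5  41.2] [ 1.1  0.4 -0. ] 72.1
(-22, -5.5, -19) (array([-1.8, -2.5, -2.2]), array([-0.0015,  0.0029, -0.0024]))
```

View pics/l3.png

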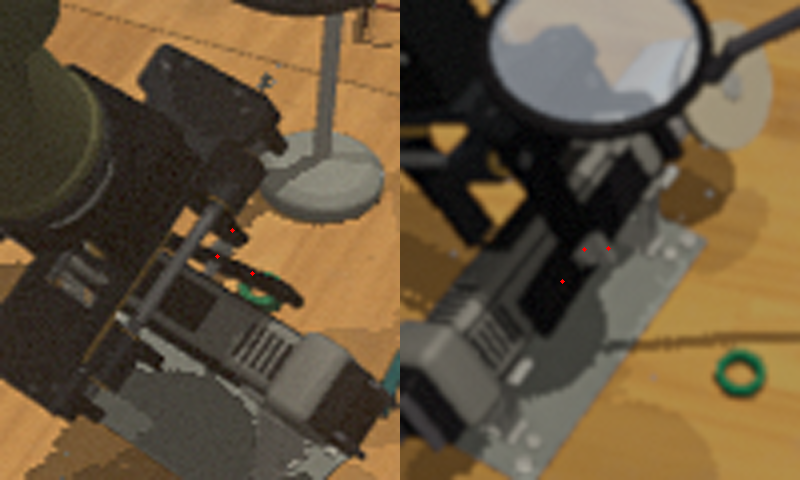

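```bash
cat > ov.py <<'E'
from look import *
def ov(name):
    o=env.get_obs();q=R.from_euler('xyz',o['tool_rot'],degrees=True);W=o['grip_width']*1e3/2;out=[]
    f=[box(-9.5,9.5,s*W,s*(W+15),-50,0) if s>0 else box(-9.5,9.5,-(W+15),-W,-50,0) for s in(1,-1)]
    for n in('side','top'):
        c=env.read_camera(n);x0,y0=(290,180) if n=='side' else (275,175);k=6
        im=cv2.resize(c['image'][y0:y0+80,x0:x0+66,::-1],None,fx=k,fy=k,interpolation=2);im=cv2.convertScaleAbs(im,alpha=1.8)
        E=[(a,b) for a in range(8) for b in range(a) if bin(a^b).count('1')==1]
        def dr(X,col):
            uv=((proj(c,X)-[x0,y0]+.5)*k).astype(int)
            for a,b in E: cv2.line(im,tuple(map(int,uv[a])),tuple(map(int,uv[b])),col,1)
        for X in f: dr(q.apply(X)+o['tool_pos'],(0,255,255))
        dr(w(P,box(-18,-14,-51,-34,-9.5,9.5)),(0,0,255));dr(w(P,pad),(0,255,0))
        out.append(im)
    cv2.imwrite(f'pics/{name}.png',np.hstack(out))
E
python3 -c "
from ov import *
ov('o1')"
```

View pics/o1.png

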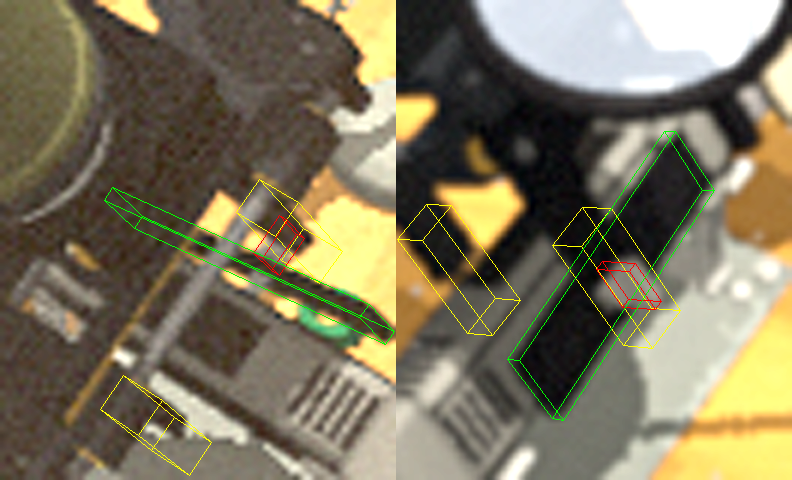

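Call:
apply_moves([
  [[-10,3,0],[0,0,0]],
  [[-20,6,0],[0,0,0]],
  [[-23,7,0],[0,0,0]],
  [[-24,3,-6],[0,0,0]],
  [[-25,0,-10],[0,0,0]],
  [[-25,0,-10],[0,0,0]],
], hand=85)

```text
time_s: 10.9
tool_pos: [0.4886, 0.06, 0.069]
tool_rot: [-145.7, 0.1, 162.5]
force: [-0.1, -0.6, -0.2]
grip_width: 0.0848
```

```bash
cat > ov.py <<'E'
from look import *;import pickle
def ov(name):
    d=pickle.load(open('d0.pkl','rb'))
    o=env.get_obs();q=R.from_euler('xyz',o['tool_rot'],degrees=True);W=o['grip_width']*1e3/2;out=[]
    f=[box(-9.5,9.5,W,W+15,-50,0),box(-9.5,9.5,-(W+15),-W,-50,0)]
    for n in('side','top'):
        c=env.read_camera(n);x0,y0=(290,180) if n=='side' else (275,175);k=6
        im=cv2.resize(c['image'][y0:y0+80,x0:x0+66,::-1],None,fx=k,fy=k,interpolation=2);im=cv2.convertScaleAbs(im,alpha=2.2)
        df=np.abs(cv2.GaussianBlur(c['image'],(3,3),0).astype(int)-cv2.GaussianBlur(d[n]['image'],(3,3),0)).max(2)>14
        m=cv2.resize(df[y0:y0+80,x0:x0+66].astype(np.uint8),None,fx=k,fy=k,interpolation=0)
        cs,_=cv2.findContours(m,0,2);cv2.drawContours(im,cs,-1,(255,100,0),1)
        E=[(a,b) for a in range(8) for b in range(a) if bin(a^b).count('1')==1]
        def dr(X,col):
            uv=((proj(c,X)-[x0,y0]+.5)*k).astype(int)
            for a,b in E: cv2.line(im,tuple(map(int,uv[a])),tuple(map(int,uv[b])),col,1)
        for X in f: dr(q.apply(X/1)+o['tool_pos'],(0,255,255))
        dr(w(P,box(-18,-14,-51,-34,-9.5,9.5)),(0,0,255))
        out.append(im)
    cv2.imwrite(f'pics/{name}.png',np.hstack(out))
E
python3 -c "
from ov import *
st();ov('o2')"
```

```text
10.9 [-45.7  -5.3 -29.1] [ 0.04 -0.09  0.12] [-39.3  24.1  13.   99.7  19.   82.1  39.3] [-0.1 -0.6 -0.2] 84.8
```

View pics/o2.png

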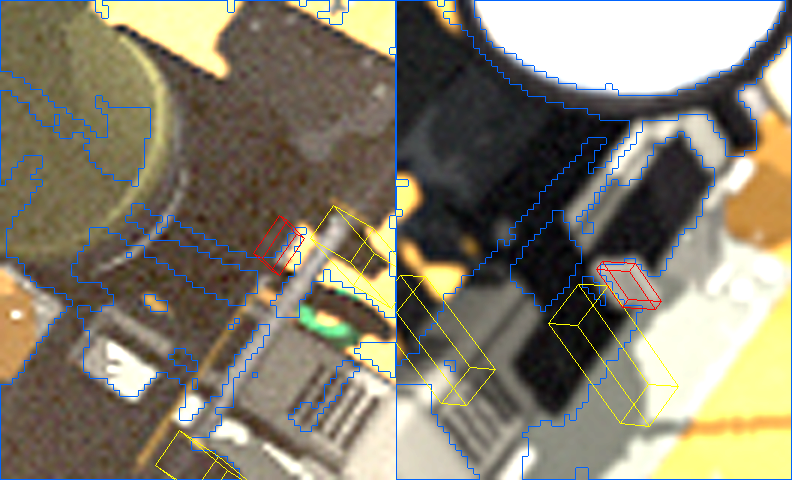

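```bash
python3 - <<'E'
from look import *
o=st();q=R.from_euler('xyz',o['tool_rot'],degrees=True);W=o['grip_width']/2
out=[]
for n in('side','top'):
    c=env.read_camera(n);x0,y0=(270,180) if n=='side' else (270,150);k=5
    im=cv2.resize(c['image'][y0:y0+110,x0:x0+80,::-1],None,fx=k,fy=k,interpolation=cv2.INTER_CUBIC)
    im=(255*(im/255.)**.5).astype(np.uint8)
    for s,col in((W,(0,255,255)),(-W,(255,0,255))):
        for z in range(0,80,10):
            u=((proj(c,q.apply([0,s,-z/1e3])+o['tool_pos'])[0]-[x0,y0]+.5)*k).astype(int);cv2.circle(im,tuple(map(int,u)),2 if z else 4,col,-1)
    out.append(im)
    T=c['camera_from_world'];print(n,-T[:3,:3].T@T[:3,3])
cv2.imwrite('pics/g1.png',np.hstack(out))
E
```

```text
11.0 [-45.4  -4.9 -28.2] [ 0.08 -0.14  0.15] [-39.3  24.1  13.   99.6  19.   82.1  39.3] [ 0.5 -0.3 -0.4] 85.1
side [0.23121635 0.76036871 0.78475825]
top [ 0.05740369 -0.09542065  0.79749424]
```

View pics/g1.png

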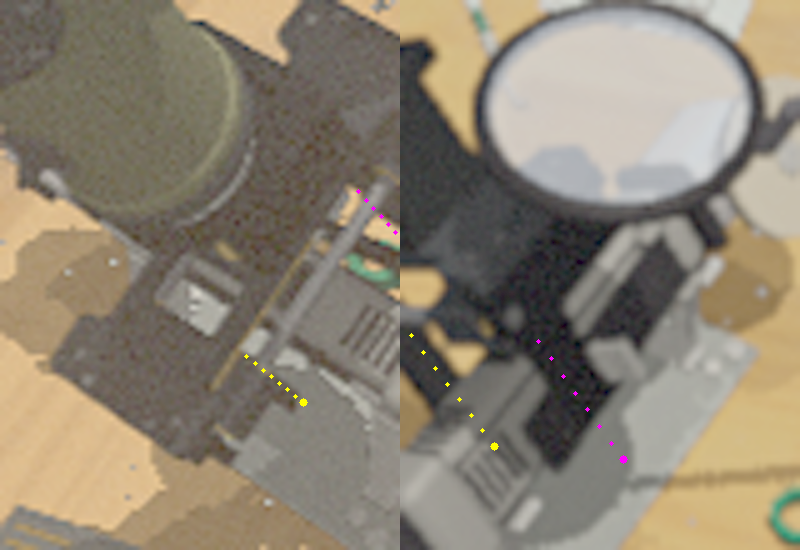

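```bash
cat > snap.py <<'E'
from look import *;import pickle,sys
d={'o':env.get_obs()}
for n in('side','top'):
    L=[env.read_camera(n) for _ in range(2)]
    d[n]=dict(L[0]);d[n]['image']=np.mean([l['image'] for l in L],axis=0)
pickle.dump(d,open(sys.argv[1],'wb'));st()
E
python3 snap.py s1.pkl
```

```text
11.3 [-45.4  -4.5 -27.7] [ 0.11 -0.16  0.18] [-39.3  24.1  12.9  99.5  19.   82.1  39.3] [-0.5  0.4  0.4] 84.9
```

Call:
apply_moves([
  [[0,0,0],[0,0,0]],
  [[0,0,0],[0,0,0]],
  [[0,0,0],[0,0,0]],
  [[0,0,0],[0,0,0]],
], hand=74)

```text
time_s: 11.7
tool_pos: [0.4892, 0.0612, 0.0696]
tool_rot: [-145.8, 0.1, 162.5]
force: [0.0, -0.2, -0.3]
grip_width: 0.0745
```

```bash
python3 snap.py s2.pkl; cat > dv.py <<'E'
from look import *;import pickle
a=pickle.load(open('s1.pkl','rb'));b=pickle.load(open('s2.pkl','rb'));out=[]
for n in('side','top'):
    x0,y0=(300,180) if n=='side' else (270,170);k=5;h=95;ww=80
    g=lambda s:cv2.GaussianBlur(s[n]['image'],(0,0),.7)
    df=(g(b)-g(a))[y0:y0+h,x0:x0+ww]
    df=df.mean(2);im=np.clip(128+df*5,0,255).astype(np.uint8);im=cv2.cvtColor(cv2.resize(im,None,fx=k,fy=k,interpolation=2),8)
    o=b['o'];q=R.from_euler('xyz',o['tool_rot'],degrees=True)
    for s,Wd,col in((1,a['o'],(0,255,255)),(-1,a['o'],(0,255,255)),(1,b['o'],(255,0,255)),(-1,b['o'],(255,0,255))):
        W=s*Wd['grip_width']/2;X=q.apply(np.array([[-.0095,W,-.05],[-.0095,W,0],[.0095,W,0],[.0095,W,-.05]]))+o['tool_pos']
        u=((proj(a[n],X)-[x0,y0]+.5)*k).astype(np.int32);cv2.polylines(im,[u],False,col)
    out.append(im)
cv2.imwrite('pics/dv.png',np.hstack(out))
E
python3 dv.py
```

```text
11.9 [-45.5  -4.6 -27.9] [ 0.1  -0.15  0.18] [-39.3  24.1  12.9  99.6  19.   82.1  39.3] [-0.5  0.4  0.2] 74.1
```

View pics/dv.png

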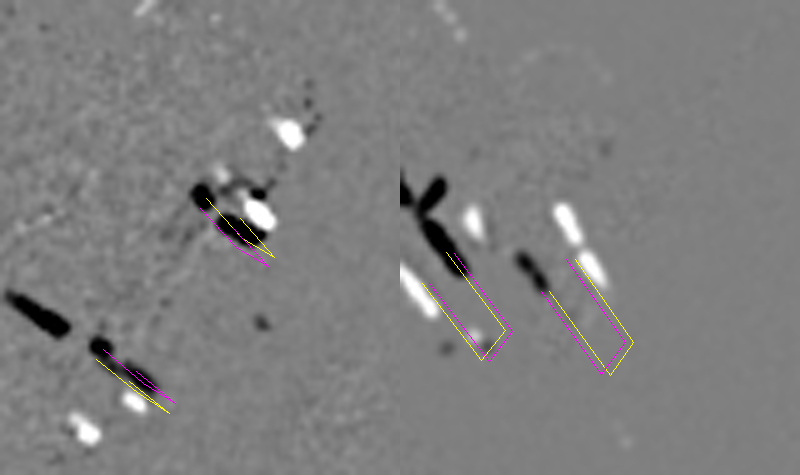

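Call:
apply_moves([
  [[4,-3,-2],[0,0,0]],
  [[8,-4,-2],[0,0,0]],
  [[12,-6,-2],[0,0,0]],
  [[16,-7,-2],[0,0,0]],
  [[20,-8,-2],[0,0,0]],
  [[22,-9,-2],[0,0,0]],
  [[22,-9,-2],[0,0,0]],
], hand=72)

```text
time_s: 12.6
tool_pos: [0.5108, 0.0524, 0.0675]
tool_rot: [-145.8, 0.1, 162.5]
force: [-1.8, 0.1, 0.2]
grip_width: 0.0717
```

```bash
python3 snap.py s3.pkl; python3 - <<'E'
from look import *;import pickle
b=pickle.load(open('s3.pkl','rb'));d=pickle.load(open('d0.pkl','rb'));out=[]
o=b['o'];q=R.from_euler('xyz',o['tool_rot'],degrees=True);W=-o['grip_width']/2
for src in(d,b):
    n='top';x0,y0=(285,180);k=6;im=np.clip(src[n]['image'],0,255)[y0:y0+75,x0:x0+62,::-1]
    im=cv2.resize(im.astype(np.float32),None,fx=k,fy=k,interpolation=2);im=(255*np.clip(im/255,0,1)**.5).astype(np.uint8)
    out.append(im)
n='side';x0,y0=(320,195);im=np.clip(b[n]['image'],0,255)[y0:y0+75,x0:x0+8,::-1]
cv2.imwrite('pics/lv.png',np.hstack(out))
p=env.read_camera('top')
for t in('lock_lever','paddle'):
    for r in env.regions_of(p,t)[:2]:
        ys,xs=np.nonzero(r['region']);print(t,round(r['conf'],2),np.round(r['rect'],1),xs.mean().round(1),ys.mean().round(1),len(xs))
E
```

```text
12.8 [-22.3  -4.9 -30.6] [ 0.12 -0.12  0.19] [-37.9  25.9  13.5  97.3  19.1  81.9  41.1] [-2.5  1.3  0.2] 72.0
paddle 0.91 [294.9 194.6 329.6 243.2] 310.5 221.0 515
paddle 0.55 [379.9 199.9 395.7 224.3] 386.6 211.9 318
```

View pics/lv.png

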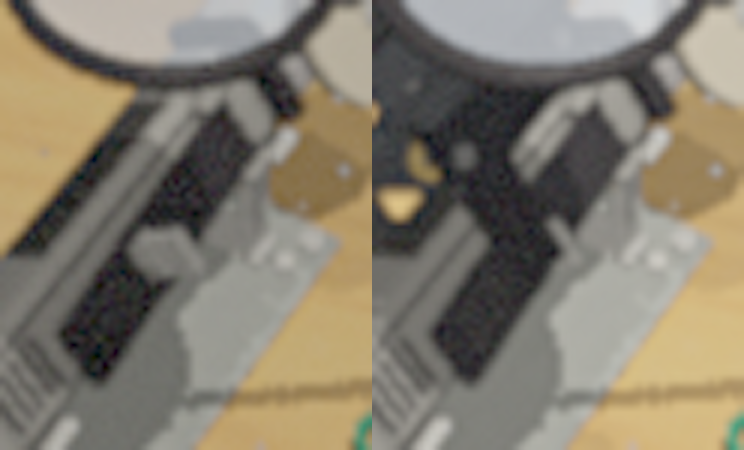

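Call:
apply_moves([
  [[0,0,0],[0,0,0]],
  [[0,0,0],[0,0,0]],
  [[0,0,0],[0,0,0]],
  [[0,0,0],[0,0,0]],
  [[0,0,0],[0,0,0]],
], hand=40, squeeze=25)

```text
time_s: 13.45
tool_pos: [0.512, 0.0527, 0.0669]
tool_rot: [-145.9, 0.2, 162.6]
force: [0.9, -1.1, -3.1]
grip_width: 0.0504
```

```bash
python3 snap.py s4.pkl; python3 - <<'E'
import pickle,numpy as np,cv2
out=[]
for f in('s3','s4'):
    s=pickle.load(open(f+'.pkl','rb'))
    x0,y0=(285,180);k=6;im=np.clip(s['top']['image'],0,255)[y0:y0+75,x0:x0+62,::-1]
    im=cv2.resize(im.astype(np.float32),None,fx=k,fy=k,interpolation=2);out.append((255*np.clip(im/255,0,1)**.5).astype(np.uint8))
cv2.imwrite('pics/sq.png',np.hstack(out))
E
```

```text
13.65 [-21.5  -4.5 -30.7] [ 0.15 -0.19  0.23] [-37.9  26.   13.5  97.2  19.1  81.8  41.1] [ 0.9 -0.1 -4.6] 50.7
```

View pics/sq.png

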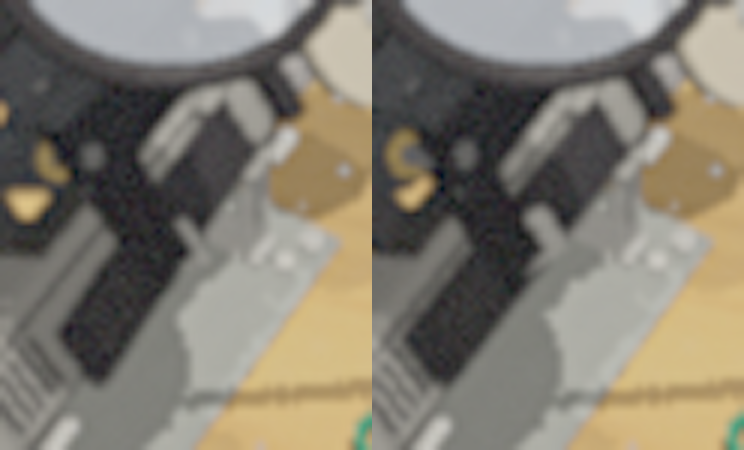

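Call:
apply_moves([
  [[0,0,0],[0,0,0]],
  [[0,0,0],[0,0,0]],
  [[0,0,0],[0,0,0]],
  [[0,0,0],[0,0,0]],
  [[0,0,0],[0,0,0]],
  [[0,0,0],[0,0,0]],
  [[0,0,0],[0,0,0]],
  [[0,0,0],[0,0,0]],
], squeeze=32)

```text
time_s: 14.45
tool_pos: [0.5111, 0.0522, 0.0676]
tool_rot: [-145.8, 0.1, 162.5]
force: [0.7, -0.8, -4.5]
grip_width: 0.0498
```

Call:
apply_moves([
  [[0,0,0],[0,0,0]],
  [[0,0,0],[0,0,0]],
  [[0,0,0],[0,0,0]],
  [[0,0,0],[0,0,0]],
  [[0,0,0],[0,0,0]],
  [[0,0,0],[0,0,0]],
  [[0,0,0],[0,0,0]],
  [[0,0,0],[0,0,0]],
])

```text
time_s: 15.25
tool_pos: [0.5111, 0.0522, 0.0676]
tool_rot: [-145.8, 0.1, 162.5]
force: [-0.3, -0.8, -3.7]
grip_width: 0.0495
```

Call:
apply_moves([
  [[0,0,0],[0,0,0]],
  [[0,0,0],[0,0,0]],
  [[0,0,0],[0,0,0]],
])

```text
time_s: 15.55
tool_pos: [0.5111, 0.0523, 0.0676]
tool_rot: [-145.8, 0.1, 162.5]
force: [-1.0, 0.1, -4.4]
grip_width: 0.0494
```

Call:
apply_moves([
  [[0,0,0],[0,0,0]],
  [[0,0,0],[0,0,0]],
  [[0,0,0],[0,0,0]],
  [[0,0,0],[0,0,0]],
  [[0,0,0],[0,0,0]],
], hand=87)

```text
time_s: 16.05
tool_pos: [0.5117, 0.0529, 0.0678]
tool_rot: [-145.8, 0.2, 162.6]
force: [-1.7, 0.2, -0.3]
grip_width: 0.0807
```

Call:
apply_moves([
  [[-5,2,0],[0,0,0]],
  [[-10,3,0],[0,0,0]],
  [[-15,5,0],[0,0,0]],
  [[-20,6,0],[0,0,0]],
  [[-25,8,0],[0,0,0]],
  [[-25,8,0],[0,0,0]],
])

```text
time_s: 16.65
tool_pos: [0.4856, 0.0607, 0.0676]
tool_rot: [-145.8, 0.1, 162.6]
force: [-0.4, -0.4, 0.8]
grip_width: 0.0871
```

```bash
python3 - <<'E'
from look import *
o=st()
for q in((-45,-5.5,100),(-45,10,200)):print(q,go2(o,*q))
E
```

```text
16.65 [-48.8  -4.7 -30.4] [ 0.13 -0.13  0.24] [-39.4  23.8  12.9 100.2  19.   81.8  39.1] [-0.4 -0.4  0.8] 87.1
(-45, -5.5, 100) (array([ 25.8,  68.4, 108. ]), array([-0.0023,  0.0023, -0.0042]))
(-45, 10, 200) (array([ 46.8, 134.4, 181.8]), array([-0.0023,  0.0023, -0.0042]))
```

Call:
apply_moves([
  [[5,14,22],[0,0,0]],
  [[10,28,44],[0,0,0]],
  [[16,42,66],[0,0,0]],
  [[21,56,88],[0,0,0]],
  [[26,69,108],[0,0,0]],
  [[33,91,133],[0,0,0]],
  [[40,113,158],[0,0,0]],
  [[47,135,182],[0,0,0]],
])

```text
time_s: 17.45
tool_pos: [0.5335, 0.1958, 0.2508]
tool_rot: [-145.8, 0.1, 162.5]
force: [1.0, -0.1, 0.2]
grip_width: 0.0874
```

Call:
apply_moves([
  [[10,30,15],[0,0,0]],
  [[15,55,40],[0,0,0]],
  [[15,80,70],[0,0,0]],
  [[15,90,90],[0,0,0]],
  [[15,90,90],[0,0,0]],
])

```text
time_s: 17.95
tool_pos: [0.546, 0.2774, 0.3283]
tool_rot: [-146.1, 0.5, 162.8]
force: [1.7, -1.3, -1.8]
grip_width: 0.0867
```

```bash
python3 - <<'E'
from look import *;import pickle
d=pickle.load(open('d0.pkl','rb'));out=[];st()
for n in('top','side'):
    c=env.read_camera(n)
    for t in('lock_lever','paddle','polisher','battery','paste_jar','small_pliers','wax_ring'):
        for r in env.regions_of(c,t)[:1]:
            ys,xs=np.nonzero(r['region']);e=d.get((n,t));
            e=[v.mean().round(1) for v in np.nonzero(e)[::-1]] if e is not None else None
            print(n,t,round(r['conf'],2),xs.mean().round(1),ys.mean().round(1),'was',e)
    x0,y0=(270,160) if n=='top' else(265,150)
    for im in(d[n]['image'],c['image']):
        im=cv2.resize(im[y0:y0+100,x0:x0+100,::-1].astype(np.float32),None,fx=2.9 if 0 else 2.9,fy=2.9,interpolation=2);out.append((255*np.clip(im/255,0,1)**.6).astype(np.uint8))
cv2.imwrite('pics/end.png',np.vstack([np.hstack(out[:2]),np.hstack(out[2:])]))
E
```

```text
17.95 [-56.9  33.6 311.7] [ 0.28 -0.66  0.44] [-64.3  41.4  49.5  53.5  -2.8 117.5  54.3] [ 1.7 -1.3 -1.8] 86.7
top lock_lever 0.52 312.7 222.0 was None
top paddle 0.83 310.8 220.6 was [np.float64(310.5), np.float64(220.6)]
top polisher 0.62 300.1 225.9 was [np.float64(301.0), np.float64(225.0)]
top battery 0.87 244.0 214.9 was [np.float64(244.4), np.float64(214.6)]
top paste_jar 0.72 387.0 211.4 was [np.float64(387.0), np.float64(211.4)]
top small_pliers 0.71 343.8 303.0 was [np.float64(344.4), np.float64(302.2)]
top wax_ring 0.58 349.7 253.2 was [np.float64(348.7), np.float64(252.6)]
side lock_lever 0.48 335.5 220.9 was [np.float64(335.2), np.float64(221.1)]
side paddle 0.49 332.5 223.8 was [np.float64(333.3), np.float64(224.2)]
side polisher 0.85 321.9 230.0 was [np.float64(321.7), np.float64(229.8)]
side battery 0.8 281.3 301.0 was [np.float64(281.6), np.float64(301.0)]
side paste_jar 0.69 311.8 198.4 was [np.float64(311.9), np.float64(198.1)]
side small_pliers 0.66 392.6 244.2 was [np.float64(392.9), np.float64(243.6)]
side wax_ring 0.49 344.6 234.7 was [np.float64(345.7), np.float64(235.3)]
```

View pics/end.png

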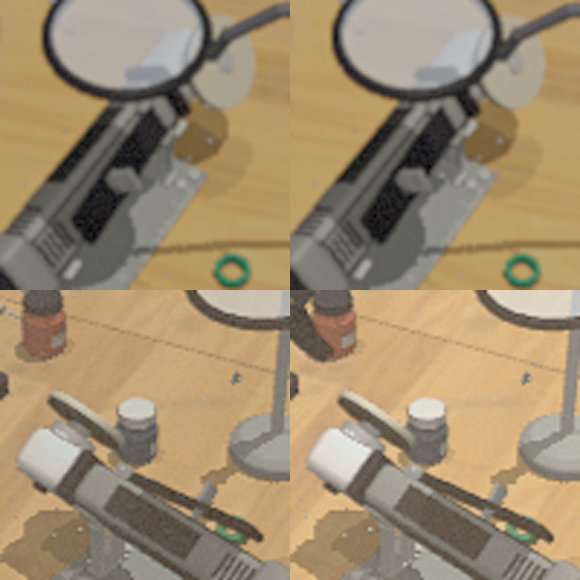

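Before and after match: lever standing, paddle out, and nothing around it moved. Joint 6 is close to its limit, so I'll ease back slightly before signing off.

Call:
apply_moves([
  [[0,-5,-15],[0,0,0]],
  [[0,-15,-35],[0,0,0]],
  [[0,-15,-35],[0,0,0]],
  [[0,-15,-35],[0,0,0]],
])

```text
time_s: 19.15
tool_pos: [0.5453, 0.2631, 0.2945]
tool_rot: [-146.2, 0.5, 162.8]
force: [0.2, -0.0, 0.9]
grip_width: 0.0869
```

```bash
python3 - <<'E'
from plan import *
from cell import env
st();env.sign_off()
E
```

```text
19.15 [-53.3  41.2 276. ] [ 0.35 -0.67  0.47] [-65.6  40.1  49.1  59.5  -2.2 112.8  53.6] [ 0.2 -0.   0.9] 86.9
the job is handed in; nothing more can be done
```

The dead-man switch check is done and handed in at 19.2 s, and the switch worked as it should. I folded the lock-off lever forward with the edge of one finger, then squeezed the paddle home against the rubber panel. It was in for roughly 2.3 s at 25–32 N, with the gap at about 50 mm. Then I opened the fingers, backed off and withdrew clear.

**Last checks:**
- **Polisher:** in both views the lever stands again, the paddle is sprung out, and the polisher lies in its rest as before.
- **Things around it:** battery, jar, pliers and wax ring were all found within about 1 pixel of where they started.
- **Robot:** gripper open and clear, touching nothing. The largest wrist force I read was about 5 N.

**What went less well:**
- **First sweep:** my first forward sweep at the lever was too shallow. The open fingers reach about 10 mm less far than the tool point suggests, so I went deeper and repeated it.
- **Joint limits:** joint 7 reached its range end on the way in (−153.6° of −154.2°), so I turned the tool half round. Joint 6 briefly came within 0.2° of its limit while withdrawing. The readings never showed a joint out of range.
- **Fully home not measured:** I had no direct reading of the paddle angle. I judged it home from the finger gap and the camera image. The gap shrank from 50.7 to 49.4 mm during the hold, when I raised the squeeze. The finger probably bore partly on the folded lever.

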